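# Pull the dust filter and hold it up to the lamp

### The job

Slide the inspection lamp along its rail towards the red end stop until the detent clicks and holds it there. Then lift the grey flap of the green dust extractor right up, draw the blue filter cassette out by its orange handle, and hold it upright in front of the lamp's lit face: centred on it, parallel to it, about 6 cm away and touching nothing but the gripper. Finish while still holding it there, and leave the bottle, bowl and tape roll where they are.

Things in the scene. Friction and masses are not known exactly. Their poses are not given: they have to be found in the camera images.
- extractor: green bench-top dust extractor, 130 (x) x 200 (y) x 128 (z) mm, open on top under the flap, walls 6 mm, fixed to the bench. Origin: centre of its underside; x points away from the flap's tab towards the hinge, y along the hinge, z up. It may stand on the left or the right. The filter stands in it between guide ribs, 6 mm to -x of the middle, its foot 12 mm above the bench
- flap (a joint): angle of the grey top flap (130 x 200 x 8 mm): 0 closed, grows as it lifts, 1.57 upright, stop at 1.95 rad. The hinge is stiff: the flap stays at any angle where it is left (about 2 N at the tab moves it)
- flap_hinge (a point): point on the flap's hinge axis (which runs along the extractor's y), at the middle of the extractor's far (+x) upper edge, 132 mm above the bench
- flap_tab (a point): grip point on the orange tab that sticks out of the flap's front edge, in the flap's mid-plane, 163 mm from the hinge axis. The tab is 30 mm wide (extractor's y), 10 mm thick, projects 50 mm beyond the edge; this point is 17 mm from its end and 33 mm from the flap's edge. With the flap closed it is 132 mm above the bench, with free air below
- filter_center (a point): centre of the filter cassette's blue plate, hidden under the flap at the start; plate 22 (x, thickness) x 120 (y) x 75 (z) mm with white pleats on both faces, z up. The orange handle stands on the middle of its upper edge: 22 (x) x 30 (y) x 35 (z) mm, from 37.5 to 72.5 mm above this point. Whole cassette about 0.2 kg, loose
- filter_handle (a point): point on the filter handle's axis, 10 mm below the handle's top, 62.5 mm above filter_center; a place to grip. At the start it lies 20 mm below the flap's mid-plane
- rail: fixed rail 250 mm long (along its y) on a 90 mm wide steel base, 30 mm high, with a red stop block at its +y end. Origin: centre of its underside. It may stand on the left or the right
- lamp (a joint): how far the lamp has slid along the rail's +y towards the red stop: 0 to 0.110 m. A sprung plunger resists with about 5 N at about 0.094 to 0.101, then snaps behind it; past 0.1065 it is held home. Elsewhere it slides with about 1 N of friction; it cannot leave the rail
- lamp_face (a point): centre of the lamp's lit (cream) face, moves with the lamp. The face is 88 x 72 mm, 91 mm above the bench, and looks along this frame's +x (z up, y along the rail). The lamp's grey housing is 26 (x) x 100 (y) x 84 (z) mm, from 49 to 133 mm above the bench
- lamp_grip (a point): point on the axis of the orange grip on top of the lamp, 154 mm above the bench; the grip is 24 (x) x 40 (y) x 32 (z) mm, its top 165 mm above the bench
- bottle: bystander: amber bottle, 56 mm across, 150 mm high; origin at the centre of its underside
- bowl: bystander: turned wooden bowl, 110 mm across, 50 mm high; origin at the centre of its underside
- tape: bystander: yellow tape roll lying flat, 90 mm across, 24 mm high; origin at the centre of its underside

How it is judged:
By the outcome, as a careful person would: the job done as asked, in the order asked, and still so for the second after the job is handed in, while the arm keeps its last pose, push and grip.
It also fails if it takes over 72 s, if anything falls off the work surface, if the arm or the gripper's body presses on something with over 40 N, if the wrist force passes 120 N, or if a joint passes its speed limit or range.

### The arm

A 6-joint arm with a two-finger parallel gripper is mounted at the origin on the work surface. World frame = base frame: x ahead of the robot, y to its left, z up, the work surface at z = 0. Lengths are in m, angles in rad, forces in N, time in s.
With the tool pointing down it reaches from about 0.225 to 0.875 m from the base axis. Payload 3.4 kg.
Tool frame: the origin (TCP) lies on the mounting face of the last link; the fingertips stand 173 mm ahead of it and the grasp point (between the pads) lies 155 mm ahead of it; y points along the fingers, x is the direction in which the jaws open and shut, and the axes are right-handed (so a half turn about y gives the same grasp; the last joint's range is limited). The gripper opens to 85 mm and grips with 20 to 120 N. Pads are 22 mm wide; open, the fingers measure 114 mm over their backs; the gripper's body (76 mm by 85 mm) begins 54 mm behind the grasp point. The pads swing forward as they close: fully open they stand 13 mm farther back than shut.
Start: joints at [1.183, 0.276, 1.505, -0, 1.361, -0.121], TCP at [0.152, 0.555, 0.405] pointing down, gripper open.
Joint ranges: [-2.89, 2.89], [-0.75, 2.08], [0.22, 2.7], [-1.18, 4.32], [0.11, 2.71], [-2.7, 2.7]. Speed limits (rad/s): [2.57, 2.57, 3.14, 3.14, 3.14, 3.14].

### API

Orientations are given as a unit quaternion [w, x, y, z].
In Python, from rig import manip, vision, ticket gives the robot as it stands.
- The arm moves only by the tool arm_command, never from a script. Its argument "increments" is one flat list of numbers, 7 for each row, row after row: the turn, a rotation vector about the tool's x, y, z in rad, then the shift along the tool's x, y, z in cm, then the closure, from 0 (fully open) to 1 (shut). In form: [wx, wy, wz, tx, ty, tz, hand, wx, wy, wz, tx, ty, tz, hand, ...]. A call has 1 to 8 rows; each row shifts and turns the commanded pose from where the row before left it, along the tool's axes as they then stand; what a row does not reach is not made up. A row lasts 1/8 s, in which the tool goes at most 62.5 mm and 10.7 degrees, less where a joint would pass 70% of its speed; a pose out of reach is approached as far as the arm can. A call is refused whole if a number of a shift passes 6.25 or a number of a turn 0.188, either way. A call with a gripper value outside its range is refused whole. The fingers move at their own pace and stop on an object; "grip_force" is the grip in N (left out, the last holds). Time passes only in rows, so rows that do not move let the fingers close. It gives the time, the measured TCP pose, the force and the opening at its end, in the units of the state.
- manip.get_state(): the state, without advancing time (a new reading comes with each control period).
- vision.get_image(name): name is "side" or "top" or "wrist"; returns the picture (400x640x3 uint8, red, green, blue); there is no depth.
- vision.camera_params(name): a dict with "vfov" (degrees; the focal length in pixels is half the picture's height over the tangent of half this angle, whatever the lens; pixels are square), "cx", "cy" (the principal point, pixels), "R" (3x3) and "t" (3): a world point X has camera coordinates R X + t. Camera axes: x right, y down, z forward; pixel columns grow to the right and rows downward; lengths in m; the calibration is good to about 2 mm. A picture is of the moment at which its call begins: read the wrist's pose just before it. camera_params takes no time and is no camera call; for the wrist camera it gives the pose at the moment of the call.
- ticket.sign_off(): hands the job in, once; it reports no verdict.
The state is a dict: "clock": time; "qpos": joint angles; "qd": joint speeds; "effort": joint torques, N m; "position": TCP position; "ee_rot": TCP orientation; "contact_force": force on the tool from outside, world axes, zero at the start; "moment": the same for the moment, N m; "width": finger opening in m.
Only numpy, scipy, OpenCV 4.12 (cv2) and the standard library are available. Lean on these libraries where they do the work, as an engineer would, in place of code of your own. Each camera call takes 0.05 s, during which the arm holds its last target.

## Working session

There is one attempt and no reset: what is moved stays moved. The work goes in short steps, Python scripts to look and compute and a tool call to move; the robot and the scene stay as the last step left them, time stands still between calls to the robot, and variables do not carry over. Pictures are saved under pics/ and viewed, and the job is handed in when it is done.

Besides the shell and the picture viewer there is one more tool, called after ">>>" by a JSON object that holds its "method" and its "body", one argument or row to a line. arm_command: Moves the arm, as the interface text tells. Its arguments: {"type":"object","properties":{"increments":{"type":"array"},"grip_force":{"type":"number"}},"required":["increments"]}

```bash
ls; mkdir -p pics; python3 - <<'E'
from rig import manip, vision
import cv2
s=manip.get_state()
for k in s: print(k,s[k])
for n in ["side","top","wrist"]:
    p=vision.camera_params(n); print(n,p)
    cv2.imwrite(f"pics/{n}0.png",vision.get_image(n)[:,:,::-1])
E
```

```text
pics
clock 0.0
qpos [ 1.18302296e+00  2.76563284e-01  1.50617416e+00  1.83507665e-05
  1.36073395e+00 -1.20972524e-01]
qd [-6.84121088e-04 -9.75947673e-05  5.48534949e-04  5.35339408e-04
 -1.18968764e-03  1.74537250e-03]
effort [-9.72027156e-04 -4.16783023e+01 -2.45808256e+01 -1.46634090e-05
  1.08096673e-02  2.26440886e-05]
position [0.15149175 0.55443499 0.40384117]
ee_rot [-0.5617299   0.56239172  0.42847787 -0.42962982]
contact_force [0.00484139 0.05789145 0.47436301]
moment [-0.02255899 -0.00623444 -0.01766597]
width 0.08526200218956388
side {'vfov': 54.70493726143788, 'cx': 314.116104468395, 'cy': 202.54025758809493, 'R': array([[-0.99962721, -0.02720291,  0.0023334 ],
       [-0.01674249,  0.54323455, -0.83941403],
       [ 0.02156692, -0.83914017, -0.54348749]]), 't': array([0.59136497, 0.10813625, 0.82915386])}
top {'vfov': 51.96317616979268, 'cx': 319.3228692883232, 'cy': 194.14656401022856, 'R': array([[ 0.0355507 , -0.99935543, -0.00498657],
       [-0.97710398, -0.0337109 , -0.21007471],
       [ 0.2097712 ,  0.0123407 , -0.97767262]]), 't': array([-0.01997007,  0.62337252,  0.96199832])}
wrist {'vfov': 70.41929813365286, 'cx': 313.0135168670874, 'cy': 201.4179834937448, 'R': array([[ 0.26408286,  0.9644983 , -0.00180812],
       [ 0.92089151, -0.25158496,  0.29776473],
       [ 0.28673868, -0.08029965, -0.95463757]]), 't': array([-0.57464624, -0.03771188,  0.37942552])}
```

View pics/side0.png

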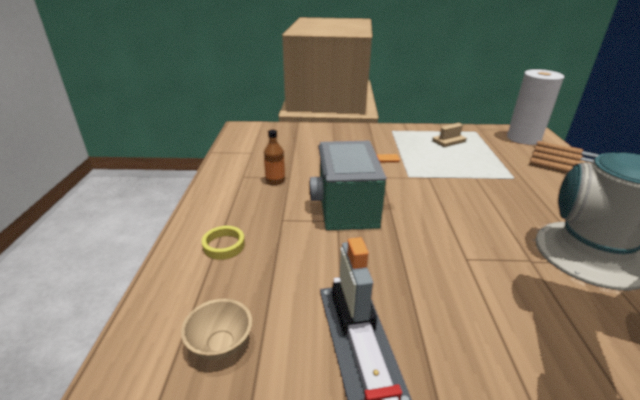

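View pics/top0.png

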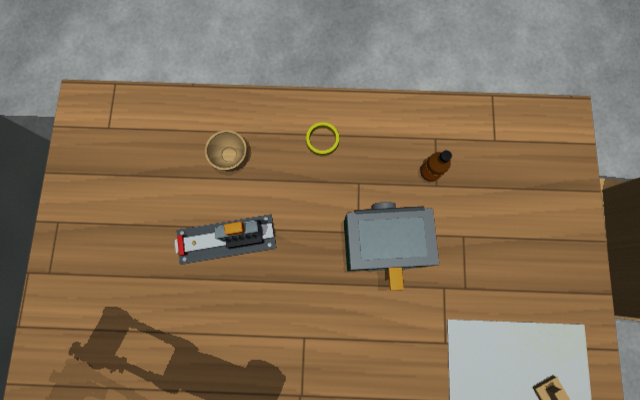

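View pics/wrist0.png

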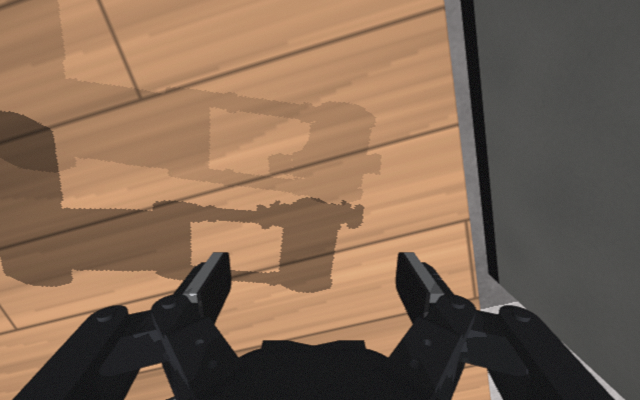

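Top view: red stop at about (180,245) on the rail's image-left end (+y), lamp grip at (233,228). The extractor is at (392,240), with its orange tab at (396,279) on the robot side, so its hinge is on the far side. The bystanders are all farther away (bowl 227,152, tape 322,138, bottle 434,168). The side view agrees, with red at the near end of the rail.

```bash
cat > h.py <<'E'
import numpy as np, cv2
from rig import manip, vision
from scipy.spatial.transform import Rotation as Rn
def K(p):
    f=200/np.tan(np.radians(p['vfov'])/2); return np.array([[f,0,p['cx']],[0,f,p['cy']],[0,0,1]])
def proj(p,X):
    c=np.asarray(X)@p['R'].T+p['t']; q=c@K(p).T; return q[...,:2]/q[...,2:]
def ray(p,uv):
    d=p['R'].T@np.linalg.solve(K(p),np.array([uv[0],uv[1],1.])); return -p['R'].T@p['t'], d/np.linalg.norm(d)
def onz(p,uv,z):
    o,d=ray(p,uv); return o+d*(z-o[2])/d[2]
def two(p1,a,p2,b):
    o1,d1=ray(p1,a);o2,d2=ray(p2,b)
    A=np.stack([d1,-d2],1); s=np.linalg.lstsq(A,o2-o1,rcond=None)[0]
    P=o1+s[0]*d1;Q=o2+s[1]*d2; return (P+Q)/2, np.linalg.norm(P-Q)
def mask(img,lo,hi):
    return cv2.inRange(cv2.cvtColor(img,cv2.COLOR_RGB2HSV),np.array(lo),np.array(hi))
def blobs(m,amin=40):
    out=[]
    for c in cv2.findContours(m,cv2.RETR_EXTERNAL,cv2.CHAIN_APPROX_NONE)[0]:
        a=cv2.contourArea(c)
        if a>=amin:
            M=cv2.moments(c); r=cv2.minAreaRect(c)
            out.append((a,(M['m10']/M['m00'],M['m01']/M['m00']),cv2.boxPoints(r).round(1).tolist(),c))
    return sorted(out,key=lambda t:-t[0])
def snap(n,name):
    p=vision.camera_params(n); im=vision.get_image(n); cv2.imwrite('pics/%s.png'%name,im[:,:,::-1]); return p,im
E
python3 - <<'E'
from h import *
for n in ['top','side']:
    im=cv2.imread(f'pics/{n}0.png')[:,:,::-1].copy(); p=vision.camera_params(n)
    for nm,lo,hi in [('orange',(8,190,140),(22,255,255)),('red',(0,180,120),(5,255,255)),('red2',(174,180,120),(180,255,255))]:
        for b in blobs(mask(im,lo,hi),15): print(n,nm,b[0],np.round(b[1],1),b[2])
    big=cv2.resize(im[190:310,160:460] if n=='top' else im[120:400,290:430],None,fx=2.6 if n=='top' else 2.1,fy=2.6 if n=='top' else 2.1,interpolation=cv2.INTER_CUBIC)
    cv2.imwrite(f'pics/{n}0z.png',big[:,:,::-1])
E
```

```text
top orange 158.0 [397.8 277.6] [[388.29998779296875, 268.1000061035156], [401.20001220703125, 266.79998779296875], [403.3999938964844, 288.70001220703125], [390.5, 290.0]]
top orange 145.0 [233.  227.8] [[223.6999969482422, 224.39999389648438], [240.8000030517578, 221.5], [242.39999389648438, 231.3000030517578], [225.39999389648438, 234.10000610351562]]
top red 69.0 [180.3 245. ] [[176.89999389648438, 236.0], [181.60000610351562, 235.5], [183.6999969482422, 253.89999389648438], [178.89999389648438, 254.5]]
```

View pics/top0z.png

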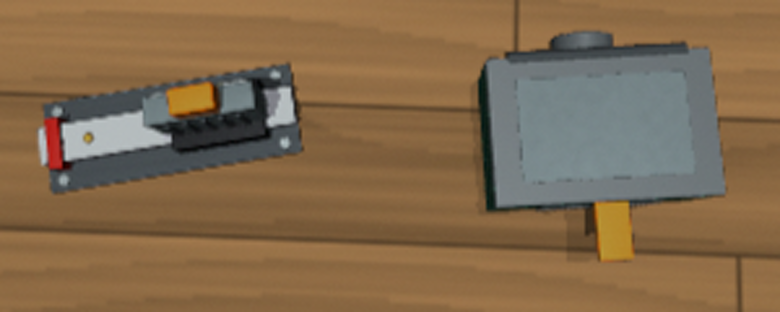

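View pics/side0z.png

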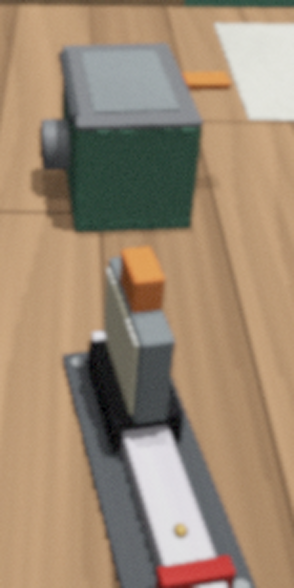

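```bash
python3 - <<'E'
from h import *
p=vision.camera_params('top'); s=vision.camera_params('side')
im=cv2.imread('pics/top0.png')[:,:,::-1].copy()
ims=cv2.imread('pics/side0.png')[:,:,::-1].copy()
def z2(u,v): return 160+u/2.6,190+v/2.6
print('flap corners'); C=[onz(p,z2(*q),.136)[:2] for q in [(484,57),(709,47),(725,193),(487,210)]]
for c in C: print(c.round(4))
print([np.linalg.norm(C[i]-C[i-1]).round(4) for i in range(4)])
print('rail base corners')
C=[onz(p,z2(*q),.01)[:2] for q in [(43,105),(290,64),(301,152),(52,193)]]
for c in C: print(c.round(4))
print([np.linalg.norm(C[i]-C[i-1]).round(4) for i in range(4)])
print('tab'); 
for b in [[388.3,268.1],[401.2,266.8],[403.4,288.7],[390.5,290]]: print(onz(p,b,.137).round(4))
print('grip');
for b in [[223.7,224.4],[240.8,221.5],[242.4,231.3],[225.4,234.1]]: print(onz(p,b,.165).round(4))
for b in blobs(mask(ims,(6,150,110),(22,255,255)),15): print(b[0],b[1],b[2])
print('red',onz(p,(180.3,245),.045).round(4))
for X in [(.45,-.03,.132),]: print(proj(s,X),proj(p,X))
E
```

```text
flap corners
[ 0.5689 -0.0624]
[ 0.5848 -0.262 ]
[ 0.4571 -0.273 ]
[ 0.4354 -0.0679]
[np.float64(0.1336), np.float64(0.2003), np.float64(0.1282), np.float64(0.2062)]
rail base corners
[0.5266 0.3703]
[0.5766 0.1257]
[0.489  0.1095]
[0.4404 0.352 ]
[np.float64(0.0882), np.float64(0.2496), np.float64(0.0891), np.float64(0.2473)]
tab
[ 0.4445 -0.1595  0.137 ]
[ 0.4484 -0.1883  0.137 ]
[ 0.4007 -0.1929  0.137 ]
[ 0.3968 -0.1644  0.137 ]
grip
[0.5263 0.2109 0.165 ]
[0.5341 0.1734 0.165 ]
[0.5124 0.1681 0.165 ]
[0.5048 0.2053 0.165 ]
365.5 (357.90834473324213, 252.6329229366165) [[347.20001220703125, 239.8000030517578], [363.29998779296875, 236.3000030517578], [369.6000061035156, 264.79998779296875], [353.5, 268.29998779296875]]
263.5 (274.5553447185326, 169.6831119544592) [[265.0, 178.0], [265.0, 159.0], [283.0, 159.0], [283.0, 178.0]]
132.0 (273.2878787878788, 149.1641414141414) [[263.20001220703125, 145.6999969482422], [278.8999938964844, 141.1999969482422], [282.20001220703125, 152.8000030517578], [266.5, 157.3000030517578]]
83.5 (388.35528942115764, 158.53692614770458) [[379.0, 156.0], [398.0, 156.0], [398.0, 161.0], [379.0, 161.0]]
red [0.4865 0.3443 0.045 ]
[383.72991305 189.60995387] [330.54606981 263.63570624]
```

```bash
cat >> h.py <<'E'
def pose():
    s=manip.get_state(); q=s['ee_rot']; R=Rn.from_quat([q[1],q[2],q[3],q[0]]).as_matrix()
    return np.array(s['position']),R,s
def tgt(jaw_yaw,near=None):
    # tool down, jaws (x) along direction yaw; of the two, nearest to present
    P,R,s=pose(); c=[]
    for a in (jaw_yaw,jaw_yaw+np.pi):
        x=np.array([np.cos(a),np.sin(a),0]); z=np.array([0,0,-1.]); c.append(np.stack([x,np.cross(z,x),z],1))
    return max(c,key=lambda M:np.trace(R.T@M))
def delta(grasp,Rt,verb=True):
    P,R,s=pose(); d=np.asarray(grasp)-Rt[:,2]*.155-P
    w=Rn.from_matrix(R.T@Rt).as_rotvec()
    print('turn (tool)',w.round(4),'| shift cm in present axes',(R.T@d*100).round(2),'| in target axes',(Rt.T@d*100).round(2),'| grasp now',(P+R[:,2]*.155).round(4),'t',round(s['clock'],2),'w',round(s['width'],4),'F',np.round(s['contact_force'],1))
E
python3 - <<'E'
from h import *
P,R,s=pose(); print(R.round(3)); print(s['qpos'].round(3))
delta([.519,.189,.30],tgt(.2+np.pi/2))
E
```

```text
[[ 0.264 -0.001 -0.965]
 [ 0.965 -0.001  0.264]
 [-0.001 -1.     0.   ]]
[ 1.183  0.276  1.506 -0.     1.361 -0.121]
turn (tool) [-1.5401 -0.365  -0.3671] | shift cm in present axes [-25.58  -5.07 -45.08] | in target axes [-43.12  28.75  -5.1 ] | grasp now [0.002  0.5954 0.404 ] t 0.15 w 0.0855 F [-0.6 -0.7 -0.6]
```

```bash
sed -i 's/c.append(np.stack(\[x,np.cross(z,x),z\],1))/c.append(np.stack([x,z,np.cross(x,z)],1))/; s/Rt\[:,2\]\*.155/Rt[:,1]*.155/; s/R\[:,2\]\*.155/R[:,1]*.155/' h.py
python3 - <<'E'
from h import *
delta([.519,.189,.30],tgt(.2+np.pi/2))
E
```

```text
turn (tool) [-0.0005 -0.4668 -0.0014] | shift cm in present axes [-25.58  -5.07 -45.08] | in target axes [-43.12  -5.1  -28.75] | grasp now [0.1515 0.5543 0.249 ] t 0.15 w 0.0855 F [-0.6 -0.7 -0.6]
```

>>> {"method": "arm_command", "body": {
  "increments": [0,-0.155,0,0,0,0,0,0,-0.155,0,0,0,0,0,0,-0.155,0,0,0,0,0,0,0,0,-4.3,-0.5,-2.9,0,0,0,0,-4.3,-0.5,-2.9,0,0,0,0,-4.3,-0.5,-2.9,0,0,0,0,-4.3,-0.5,-2.9,0,0,0,0,-4.3,-0.5,-2.9,0]
}}

```text
clock: 1.15
position: [0.337, 0.3711, 0.4297]
ee_rot: [0.448, -0.448, -0.547, 0.547]
contact_force: [1.1, 1.2, 0.7]
width: 0.0854
```

>>> {"method": "arm_command", "body": {
  "increments": [0,0,0,-4.3,-0.5,-2.9,0,0,0,0,-4.3,-0.5,-2.9,0,0,0,0,-4.3,-0.5,-2.9,0,0,0,0,-4.3,-0.5,-2.9,0,0,0,0,0,0,0,0]
}}

```text
clock: 1.78
position: [0.4861, 0.2243, 0.4494]
ee_rot: [0.449, -0.45, -0.546, 0.546]
contact_force: [0.4, 0.8, -0.4]
width: 0.0854
```

```bash
python3 - <<'E'
from h import *
delta([.519,.189,.25],tgt(.2+np.pi/2))
p,im=snap('wrist','w1')
for b in blobs(mask(im,(8,150,110),(22,255,255)),100): print(b[0],np.round(b[1],1),b[2],[onz(p,q,.165).round(4).tolist() for q in b[2]])
E
```

```text
turn (tool) [ 0.0007 -0.0067 -0.0011] | shift cm in present axes [-4.09  4.45 -2.55] | in target axes [-4.11  4.44 -2.52] | grasp now [0.4862 0.2241 0.2944] t 1.77 w 0.0854 F [ 0.4  0.8 -0.4]
813.5 [270.6 223.5] [[251.0, 213.0], [291.0, 213.0], [291.0, 235.0], [251.0, 235.0]] [[0.5113, 0.1698, 0.165], [0.504, 0.207, 0.165], [0.5264, 0.2108, 0.165], [0.5338, 0.1727, 0.165]]
```

View pics/w1.png

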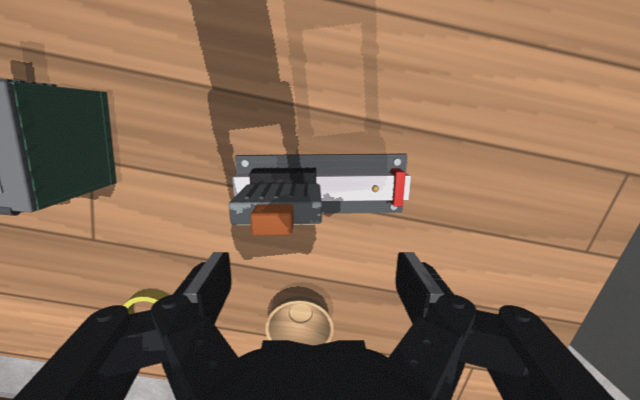

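>>> {"method": "arm_command", "body": {
  "increments": [0,-0.007,0,-4.0,2.0,-2.5,0,0,0,0,0,4.0,0,0,0,0,0,0,4.0,0,0,0,0,0,0,2.0,0,0,0,0,0,0,0,0,0]
}}

```text
clock: 2.45
position: [0.5145, 0.1932, 0.3279]
ee_rot: [0.447, -0.445, -0.548, 0.55]
contact_force: [-0.5, -0.3, 0.4]
width: 0.0854
```

```bash
python3 - <<'E'
from h import *
delta([.519,.190,.157],tgt(.198+np.pi/2))
p,im=snap('wrist','w2')
E
```

```text
turn (tool) [-0.005   0.0087  0.0004] | shift cm in present axes [-0.41  1.59 -0.38] | in target axes [-0.4   1.59 -0.38] | grasp now [0.5137 0.1931 0.173 ] t 2.45 w 0.0854 F [-0.5 -0.3  0.4]
```

View pics/w2.png

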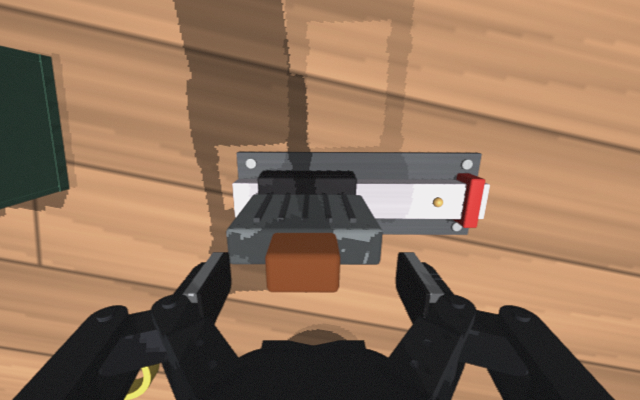

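>>> {"method": "arm_command", "body": {
  "increments": [-0.005,0.008,0,-0.4,1.6,-0.4,0,0,0,0,0,0,0,0.3,0,0,0,0,0,0,1,0,0,0,0,0,0,1,0,0,0,0,0,0,1,0,0,0,0,0,0,1],
  "grip_force": 40
}}

```text
clock: 3.25
position: [0.521, 0.1894, 0.3151]
ee_rot: [-0.447, 0.45, 0.549, -0.545]
contact_force: [-1.5, 0.2, 5.7]
width: 0.0391
```

```bash
python3 - <<'E'
from h import *
delta([.519,.190,.157],tgt(.198+np.pi/2))
E
```

```text
turn (tool) [ 0.0071 -0.0004  0.0004] | shift cm in present axes [0.09 0.31 0.18] | in target axes [0.09 0.31 0.18] | grasp now [0.522  0.1897 0.1601] t 3.25 w 0.0391 F [-1.5  0.2  5.7]
```

>>> {"method": "arm_command", "body": {
  "increments": [0,0,0,0,-0.3,0,1,0,0,0,1.5,0,0,1,0,0,0,1.5,0,0,1,0,0,0,1.5,0,0,1,0,0,0,1.5,0,0,1,0,0,0,1.5,0,0,1,0,0,0,1,0,0,1]
}}

```text
clock: 4.12
position: [0.5041, 0.2737, 0.3153]
ee_rot: [-0.447, 0.449, 0.548, -0.546]
contact_force: [6.0, 0.1, -15.0]
width: 0.0389
```

```bash
python3 - <<'E'
from h import *
y=np.array([-np.sin(.198),np.cos(.198),0])
delta(np.array([.519,.190,.160])+.11*y,tgt(.198+np.pi/2))
E
```

```text
turn (tool) [ 0.0042 -0.     -0.0007] | shift cm in present axes [2.5  0.02 0.18] | in target axes [2.5  0.03 0.18] | grasp now [0.5047 0.2737 0.1603] t 4.12 w 0.0389 F [  6.    0.1 -15. ]
```

>>> {"method": "arm_command", "body": {
  "increments": [0,0,0,0.5,0.15,-0.1,1,0,0,0,0.5,0,0,1,0,0,0,0.5,0,0,1]
}}

```text
clock: 4.5
position: [0.5017, 0.2867, 0.3152]
ee_rot: [-0.447, 0.45, 0.547, -0.547]
contact_force: [0.2, -3.3, -7.1]
width: 0.0391
```

>>> {"method": "arm_command", "body": {
  "increments": [0,0,0,0.5,0,0,1,0,0,0,0.5,0,0,1,0,0,0,0.3,0,0,1,0,0,0,0,0,0,1]
}}

```text
clock: 5.0
position: [0.4998, 0.2963, 0.3151]
ee_rot: [0.444, -0.452, -0.545, 0.549]
contact_force: [2.5, -18.8, -5.0]
width: 0.039
```

```bash
python3 - <<'E'
from h import *
y=np.array([-np.sin(.198),np.cos(.198),0])
delta(np.array([.519,.190,.160])+.11*y,tgt(.198+np.pi/2))
p,im=snap('top','t3')
cv2.imwrite('pics/t3z.png',cv2.resize(im[200:270,160:290],None,fx=5,fy=5,interpolation=cv2.INTER_CUBIC)[:,:,::-1])
p,im=snap('side','s3')
cv2.imwrite('pics/s3z.png',cv2.resize(im[200:400,250:430],None,fx=3,fy=3,interpolation=cv2.INTER_CUBIC)[:,:,::-1])
E
```

```text
turn (tool) [ 0.0021  0.0005 -0.0117] | shift cm in present axes [0.21 0.01 0.21] | in target axes [0.21 0.01 0.21] | grasp now [0.5005 0.2945 0.1601] t 5.0 w 0.039 F [  2.5 -18.8  -5. ]
```

View pics/s3z.png

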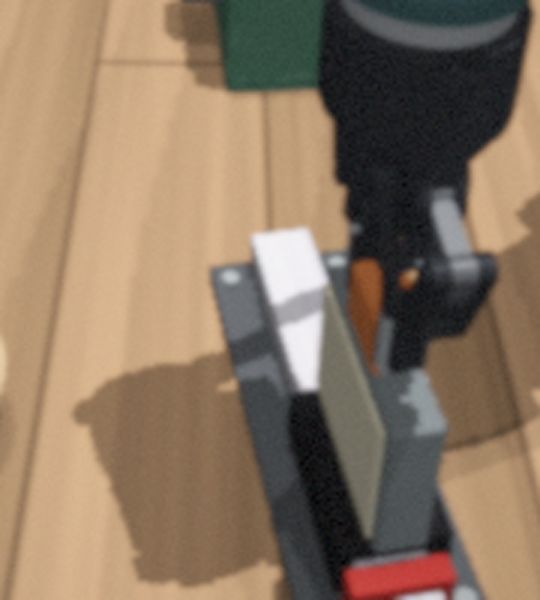

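>>> {"method": "arm_command", "body": {
  "increments": [0,0,0,-0.2,0,0,1,0,0,0,0,0,0,0,0,0,0,0,0,0,0,0,0,0,0,0,0,0,0,0,0,0,0,0,0]
}}

```text
clock: 5.72
position: [0.5, 0.2987, 0.3156]
ee_rot: [-0.447, 0.449, 0.549, -0.545]
contact_force: [0.5, -0.9, 0.2]
width: 0.0856
```

>>> {"method": "arm_command", "body": {
  "increments": [0,0,0,0,-4,0,0,0,0,0,0,-4,0,0,0,0,0,0,-4,0,0,0,0,0,-3,0,5,0,0,0,0,-3,0,5,0,0,0,0,-3,0,0,0,0,0,0,0,0,0,0]
}}

```text
clock: 6.6
position: [0.4186, 0.1893, 0.4353]
ee_rot: [-0.448, 0.45, 0.548, -0.545]
contact_force: [0.1, -0.5, 0.4]
width: 0.0855
```

```bash
python3 - <<'E'
from h import *
y=np.array([-np.sin(.198),np.cos(.198),0])
delta(np.array([.415,-.177,.24]),tgt(.095+np.pi/2))
p,im=snap('wrist','w4')
for b in blobs(mask(im,(6,150,90),(22,255,255)),100): print(b[0],np.round(b[1],1),b[2],[onz(p,q,.165).round(4).tolist() for q in b[2]])
p,im=snap('side','s4')
cv2.imwrite('pics/s4z.png',cv2.resize(im[200:400,250:430],None,fx=3,fy=3,interpolation=cv2.INTER_CUBIC)[:,:,::-1])
p,im=snap('top','t4')
for b in blobs(mask(im,(8,190,140),(22,255,255)),30): print('top',b[0],np.round(b[1],1),b[2],[onz(p,q,.165).round(4).tolist() for q in b[2]])
cv2.imwrite('pics/t4z.png',cv2.resize(im[200:270,160:290],None,fx=5,fy=5,interpolation=cv2.INTER_CUBIC)[:,:,::-1])
E
```

```text
turn (tool) [0.0064 0.0999 0.0004] | shift cm in present axes [-35.86   3.98   7.47] | in target axes [-36.43   4.03   3.83] | grasp now [0.4196 0.1895 0.2803] t 6.6 w 0.0855 F [ 0.1 -0.5  0.4]
576.5 [388.5 289.2] [[376.79998779296875, 271.20001220703125], [400.1000061035156, 269.20001220703125], [403.1000061035156, 305.0], [379.70001220703125, 306.8999938964844]] [[0.4753, 0.2634, 0.165], [0.4689, 0.2847, 0.165], [0.5075, 0.2992, 0.165], [0.5142, 0.2769, 0.165]]
top 157.0 [397.8 277.6] [[388.29998779296875, 268.1000061035156], [401.20001220703125, 266.79998779296875], [403.3999938964844, 288.70001220703125], [390.5, 290.0]] [[0.4434, -0.155, 0.165], [0.4472, -0.183, 0.165], [0.4009, -0.1875, 0.165], [0.3972, -0.1598, 0.165]]
```

View pics/w4.png

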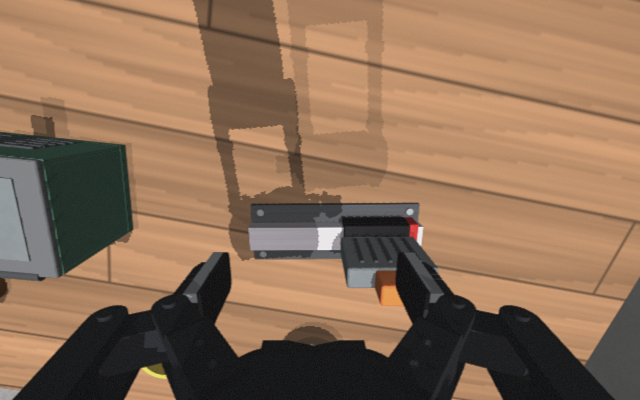

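View pics/s4z.png

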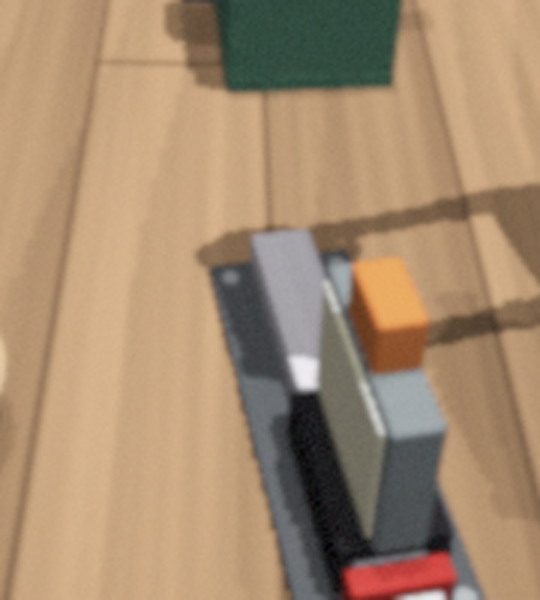

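View pics/t4z.png

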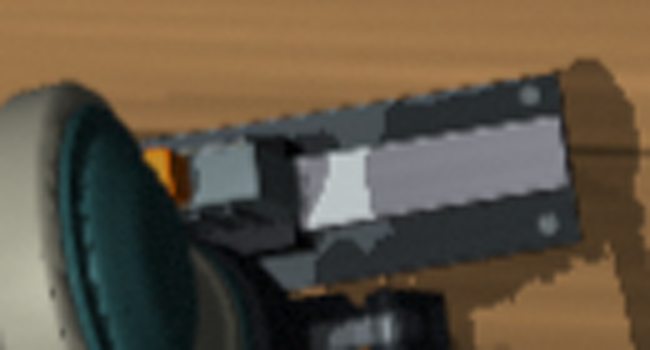

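>>> {"method": "arm_command", "body": {
  "increments": [0.006,0.1,0,0,0,0,0,0,0,0,-5.2,0.4,0.4,0,0,0,0,-5.2,0.4,0.4,0,0,0,0,-5.2,0.4,0.4,0,0,0,0,-5.2,0.4,0.4,0,0,0,0,-5.2,0.4,0.4,0,0,0,0,-5.2,0.4,0.4,0,0,0,0,-5.2,0.4,0.4,0.3]
}}

```text
clock: 7.75
position: [0.4274, -0.176, 0.4064]
ee_rot: [-0.475, 0.475, 0.524, -0.524]
contact_force: [1.3, 0.5, 0.4]
width: 0.0697
```

>>> {"method": "arm_command", "body": {
  "increments": [0,0,0,0,0,0,0.3,0,0,0,0,0,0,0.3]
}}

```text
clock: 8.0
position: [0.427, -0.1742, 0.4062]
ee_rot: [-0.476, 0.474, 0.524, -0.524]
contact_force: [-0.4, 0.9, -0.3]
width: 0.0599
```

```bash
python3 - <<'E'
from h import *
delta(np.array([.415,-.177,.132]),tgt(.095+np.pi/2))
p,im=snap('wrist','w5')
for b in blobs(mask(im,(6,150,90),(22,255,255)),100): print(b[0],np.round(b[1],1),b[2],[onz(p,q,.137).round(4).tolist() for q in b[2]])
p,im=snap('top','t5')
for b in blobs(mask(im,(8,180,100),(22,255,255)),30): print('top',b[0],np.round(b[1],1),b[2],[onz(p,q,.165).round(4).tolist() for q in b[2]])
cv2.imwrite('pics/t5z.png',cv2.resize(im[200:270,160:290],None,fx=5,fy=5,interpolation=cv2.INTER_CUBIC)[:,:,::-1])
E
```

```text
turn (tool) [-0.0016  0.0023  0.002 ] | shift cm in present axes [-0.18 11.92  1.2 ] | in target axes [-0.16 11.92  1.22] | grasp now [ 0.4267 -0.1739  0.2512] t 8.0 w 0.0599 F [-0.4  0.9 -0.3]
1768.5 [308.5 196.9] [[292.0, 170.0], [325.0, 170.0], [325.0, 224.0], [292.0, 224.0]] [[0.3981, -0.1937, 0.137], [0.3954, -0.1658, 0.137], [0.4444, -0.1604, 0.137], [0.4472, -0.19, 0.137]]
410.0 [192.6 384.6] [[173.39999389648438, 387.6000061035156], [198.6999969482422, 366.29998779296875], [209.89999389648438, 379.70001220703125], [184.6999969482422, 401.0]] [[0.6529, -0.3057, 0.137], [0.62, -0.2773, 0.137], [0.6377, -0.2655, 0.137], [0.6717, -0.294, 0.137]]
121.0 [198.8 355.4] [[187.5, 367.79998779296875], [199.6999969482422, 344.79998779296875], [210.10000610351562, 350.29998779296875], [198.0, 373.29998779296875]] [[0.6233, -0.2893, 0.137], [0.5912, -0.2756, 0.137], [0.5973, -0.2649, 0.137], [0.6299, -0.2782, 0.137]]
top 156.5 [185.2 235.6] [[175.5, 231.89999389648438], [192.8000030517578, 229.0], [194.60000610351562, 239.39999389648438], [177.1999969482422, 242.3000030517578]] [[0.5058, 0.3165, 0.165], [0.5136, 0.2788, 0.165], [0.4907, 0.2725, 0.165], [0.483, 0.3103, 0.165]]
```

View pics/w5.png

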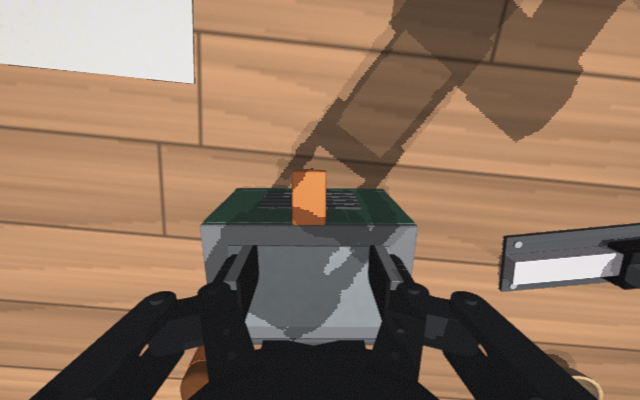

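View pics/t5z.png

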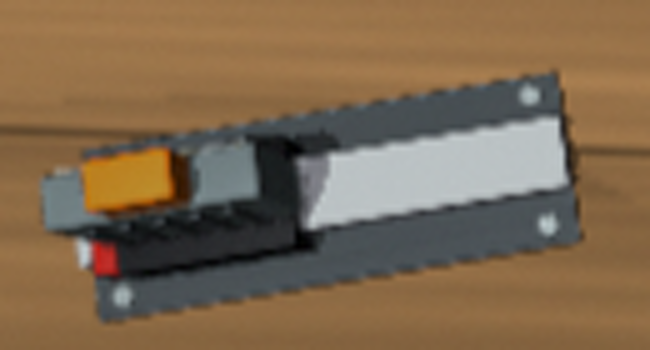

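>>> {"method": "arm_command", "body": {
  "increments": [0,0.007,0,-0.2,2,1.2,0.3,0,0,0,0,4,0,0.3,0,0,0,0,4,0,0.3,0,0,0,0,1.9,0,0.3,0,0,0,0,0,0,0.3]
}}

```text
clock: 8.72
position: [0.4143, -0.1762, 0.2867]
ee_rot: [0.478, -0.475, -0.522, 0.523]
contact_force: [-0.7, 0.1, 0.4]
width: 0.06
```

```bash
python3 - <<'E'
from h import *
delta(np.array([.415,-.1775,.132]),tgt(.1+np.pi/2))
E
```

```text
turn (tool) [-0.0035 -0.0077  0.0025] | shift cm in present axes [-0.13 -0.03 -0.06] | in target axes [-0.13 -0.03 -0.06] | grasp now [ 0.4137 -0.1759  0.1317] t 8.72 w 0.06 F [-0.7  0.1  0.4]
```

>>> {"method": "arm_command", "body": {
  "increments": [0,-0.005,0,-0.1,0,0,0.3,0,0,0,0,0,0,1,0,0,0,0,0,0,1,0,0,0,0,0,0,1,0,0,0,0,0,0,1],
  "grip_force": 25
}}

```text
clock: 9.35
position: [0.415, -0.1788, 0.2887]
ee_rot: [-0.476, 0.476, 0.523, -0.523]
contact_force: [-0.4, 1.9, 6.4]
width: 0.0291
```

>>> {"method": "arm_command", "body": {
  "increments": [0,0,0,0,-2.44,-0.18,1,0,0,0,0,-2.38,-0.54,1,0,0,0,0,-2.27,-0.89,1]
}}

```text
clock: 9.72
position: [0.4308, -0.1774, 0.3587]
ee_rot: [0.476, -0.475, -0.523, 0.523]
contact_force: [2.7, -0.9, -5.7]
width: 0.0293
```

```bash
python3 - <<'E'
from h import *
delta(np.array([.415,-.1775,.132])+[.0162,.0016,.0709],tgt(.1+np.pi/2))
snap('side','s6')
E
```

```text
turn (tool) [-0.0013 -0.0053  0.0002] | shift cm in present axes [ 0.14  0.08 -0.06] | in target axes [ 0.14  0.08 -0.06] | grasp now [ 0.4305 -0.1774  0.2037] t 9.72 w 0.0293 F [ 2.7 -0.9 -5.7]
```

View pics/s6.png

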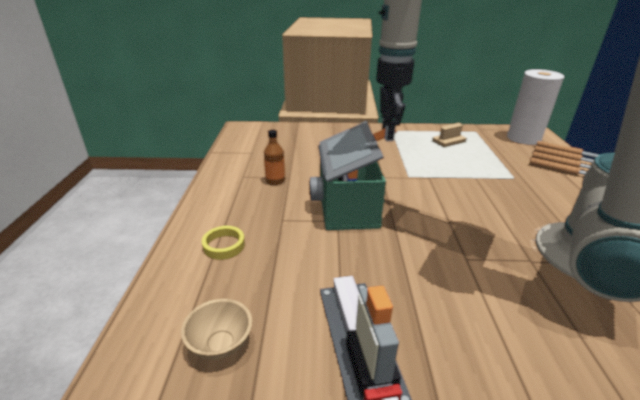

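The flap is lifting with the tab held (open at about 350,150), and the lamp is still at the stop (380,345). I'll carry on along the arc.

>>> {"method": "arm_command", "body": {
  "increments": [0,0,0,0,-2.11,-1.22,1,0,0,0,0,-1.91,-1.53,1,0,0,0,0,-1.66,-1.79,1,0,0,0,0,-1.37,-2.02,1,0,0,0,0,-1.05,-2.2,1]
}}

```text
clock: 10.4
position: [0.5171, -0.1694, 0.4388]
ee_rot: [0.477, -0.474, -0.521, 0.525]
contact_force: [-1.9, -2.5, -3.3]
width: 0.0297
```

>>> {"method": "arm_command", "body": {
  "increments": [0,0,0,0,-0.71,-2.34,1,0,0,0,0,-0.35,-2.42,1,0,0,0,0,0.01,-2.44,1,0,0,0,0,0.38,-2.41,1,0,0,0,0,0.56,-1.87,1,0,0,0,0,0,0,1]
}}

```text
clock: 11.15
position: [0.6338, -0.1586, 0.4403]
ee_rot: [0.475, -0.476, -0.523, 0.523]
contact_force: [1.0, -2.0, 3.8]
width: 0.0296
```

```bash
python3 - <<'E'
from h import *
a=1.92; d=.163*(1-np.cos(a))
delta(np.array([.415,-.1775,.132])+[d*.995,d*.1,.163*np.sin(a)],tgt(.1+np.pi/2))
P,R,s=pose(); print(s['qpos'].round(2))
snap('side','s7')
E
```

```text
turn (tool) [ 0.0011 -0.0045 -0.0015] | shift cm in present axes [0.31 0.02 0.08] | in target axes [0.31 0.02 0.08] | grasp now [ 0.634  -0.1588  0.2853] t 11.15 w 0.0296 F [ 1.  -2.   3.8]
[-0.35  0.38  1.26 -0.    1.5  -2.02]
```

View pics/s7.png

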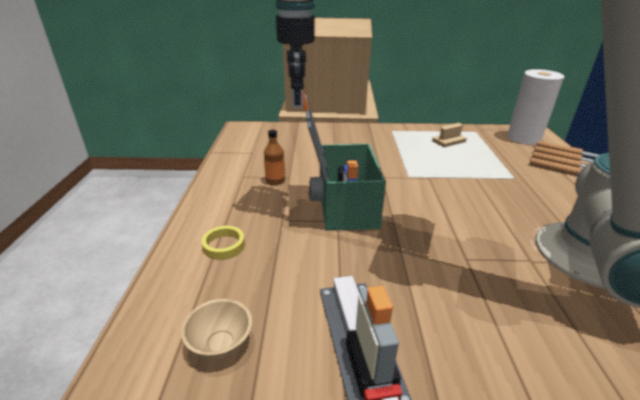

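>>> {"method": "arm_command", "body": {
  "increments": [0,0,0,0,0,0,0.2,0,0,0,0,0,0,0.2,0,0,0,0,0,0,0.2,0,0,0,0,-4,0,0.3,0,0,0,0,-2,3,0.3,0,0,0,0,0,5,0.3,0,0,0,0,0,5,0.3,0,0,0,0,3,2,0.3]
}}

```text
clock: 12.2
position: [0.4809, -0.1723, 0.4729]
ee_rot: [-0.474, 0.478, 0.523, -0.523]
contact_force: [0.7, -0.0, -1.0]
width: 0.0596
```

>>> {"method": "arm_command", "body": {
  "increments": [0,0,0,0,3,0,0.3,0,0,0,0,0,0,0.3]
}}

```text
clock: 12.45
position: [0.4819, -0.172, 0.4389]
ee_rot: [0.478, -0.474, -0.523, 0.524]
contact_force: [-0.2, 1.0, -0.6]
width: 0.0598
```

```bash
python3 - <<'E'
from h import *
delta(np.array([.5066,-.1695,.112]),tgt(.093+np.pi/2))
p,im=snap('wrist','w8')
for b in blobs(mask(im,(6,150,90),(22,255,255)),100): print(b[0],np.round(b[1],1),b[2],[onz(p,q,.122).round(4).tolist() for q in b[2]])
p,im=snap('top','t8')
for b in blobs(mask(im,(8,180,100),(22,255,255)),30): print('top',b[0],np.round(b[1],1),b[2],[onz(p,q,.122).round(4).tolist() for q in b[2]])
cv2.imwrite('pics/t8z.png',cv2.resize(im[150:300,330:460],None,fx=4,fy=4,interpolation=cv2.INTER_CUBIC)[:,:,::-1])
E
```

```text
turn (tool) [-0.0048  0.0018  0.0029] | shift cm in present axes [-0.04 17.18 -2.56] | in target axes [ 0.02 17.19 -2.48] | grasp now [ 0.4811 -0.1716  0.2839] t 12.45 w 0.0598 F [-0.2  1.  -0.6]
593.5 [311.3 209.3] [[298.0, 197.0], [324.0, 197.0], [324.0, 221.0], [298.0, 221.0]] [[0.4894, -0.1855, 0.122], [0.4869, -0.1583, 0.122], [0.5137, -0.1555, 0.122], [0.5163, -0.1834, 0.122]]
top 198.0 [399.9 175.2] [[392.0, 168.0], [409.0, 168.0], [409.0, 184.0], [392.0, 184.0]] [[0.6818, -0.1706, 0.122], [0.6832, -0.2113, 0.122], [0.6437, -0.2109, 0.122], [0.6423, -0.1706, 0.122]]
top 156.5 [185.2 235.7] [[175.6999969482422, 231.8000030517578], [193.0, 229.3000030517578], [194.5, 239.60000610351562], [177.1999969482422, 242.10000610351562]] [[0.5107, 0.3316, 0.122], [0.518, 0.292, 0.122], [0.4942, 0.2861, 0.122], [0.487, 0.3256, 0.122]]
```

View pics/w8.png

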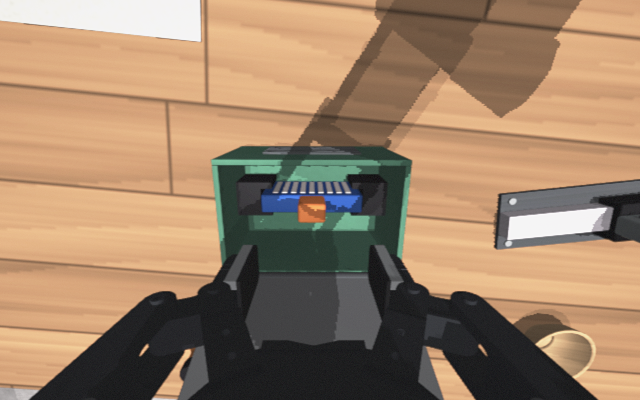

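View pics/t8z.png

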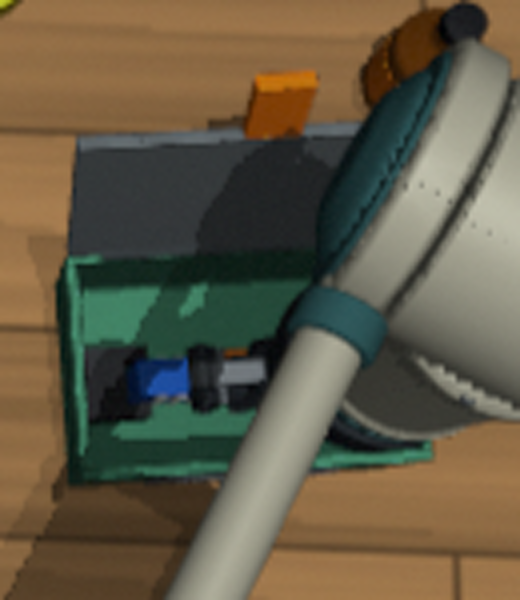

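>>> {"method": "arm_command", "body": {
  "increments": [-0.005,0,0,0,4,-2.4,0.3,0,0,0,0,4,0,0.3,0,0,0,0,4,0,0.3,0,0,0,0,2,0,0.3,0,0,0,0,0,0,0.3]
}}

```text
clock: 13.18
position: [0.5078, -0.17, 0.3002]
ee_rot: [-0.475, 0.476, 0.524, -0.522]
contact_force: [-0.5, -0.2, 0.6]
width: 0.0595
```

```bash
python3 - <<'E'
from h import *
delta(np.array([.505,-.170,.112]),tgt(.093+np.pi/2))
p,im=snap('wrist','w9')
for b in blobs(mask(im,(6,150,90),(22,255,255)),100): print(b[0],np.round(b[1],1),b[2],[onz(p,q,.122).round(4).tolist() for q in b[2]])
E
```

```text
turn (tool) [0.0028 0.0027 0.0011] | shift cm in present axes [0.02 3.32 0.29] | in target axes [0.03 3.32 0.28] | grasp now [ 0.5083 -0.1698  0.1452] t 13.18 w 0.0595 F [-0.5 -0.2  0.6]
2300.0 [312.  239.1] [[287.0, 214.0], [337.0, 214.0], [337.0, 263.0], [287.0, 263.0]] [[0.4863, -0.1855, 0.122], [0.4836, -0.1582, 0.122], [0.5137, -0.1545, 0.122], [0.5165, -0.1835, 0.122]]
```

View pics/w9.png

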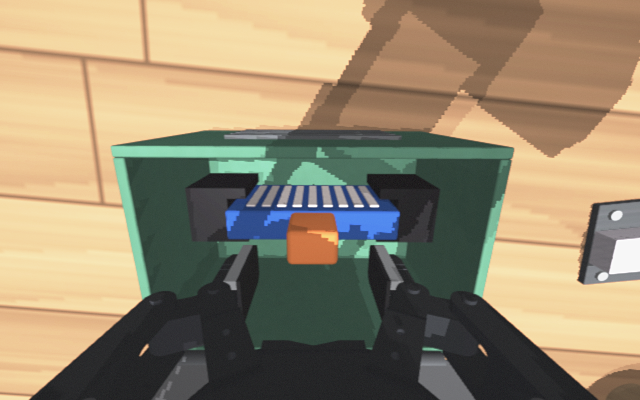

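>>> {"method": "arm_command", "body": {
  "increments": [0,0,0,0,1.7,0.35,0.3,0,0,0,0,1.6,0,0.3,0,0,0,0,0,0,0.3,0,0,0,0,0,0,1,0,0,0,0,0,0,1,0,0,0,0,0,0,1,0,0,0,0,0,0,1,0,0,0,0,0,0,1],
  "grip_force": 70
}}

```text
clock: 14.22
position: [0.5047, -0.1706, 0.2692]
ee_rot: [-0.474, 0.478, 0.525, -0.522]
contact_force: [0.4, 0.4, 5.2]
width: 0.029
```

```bash
python3 - <<'E'
from h import *
delta(np.array([.505,-.170,.112]),tgt(.093+np.pi/2))
E
```

```text
turn (tool) [ 0.0073  0.0021 -0.0015] | shift cm in present axes [ 0.06  0.22 -0.03] | in target axes [ 0.06  0.22 -0.04] | grasp now [ 0.5058 -0.1707  0.1142] t 14.22 w 0.029 F [0.4 0.4 5.2]
```

>>> {"method": "arm_command", "body": {
  "increments": [0,0,0,0,-1,0,1,0,0,0,0,-2,0,1,0,0,0,0,-2.5,0,1,0,0,0,0,-2.5,0,1,0,0,0,0,-2.5,0,1,0,0,0,0,-2.5,0,1,0,0,0,0,-2.5,0,1,0,0,0,0,-2.5,0,1]
}}

```text
clock: 15.22
position: [0.5028, -0.1702, 0.4484]
ee_rot: [-0.475, 0.476, 0.524, -0.522]
contact_force: [0.6, -0.2, -1.7]
width: 0.0289
```

```bash
python3 - <<'E'
from h import *
delta(np.array([.505,-.170,.292]),tgt(.093+np.pi/2))
snap('wrist','w10')
snap('side','s10')
E
```

```text
turn (tool) [0.0032 0.0022 0.0007] | shift cm in present axes [-0.    0.14 -0.22] | in target axes [-0.    0.14 -0.22] | grasp now [ 0.5032 -0.17    0.2934] t 15.22 w 0.0289 F [ 0.6 -0.2 -1.7]
```

View pics/w10.png

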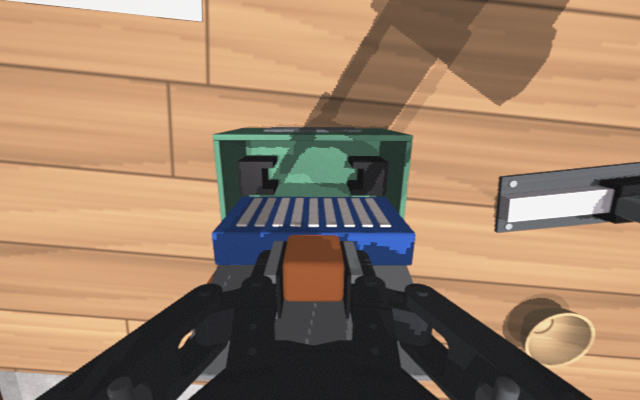

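View pics/s10.png

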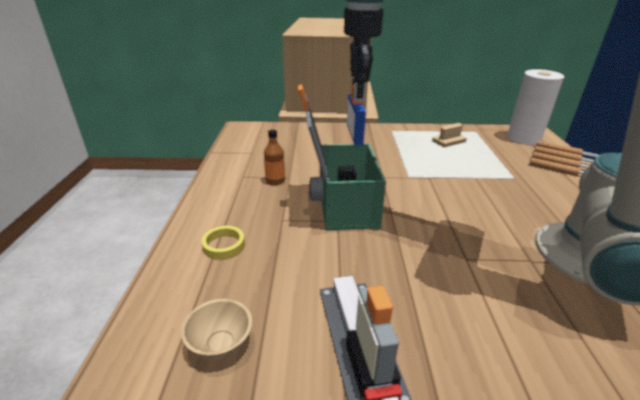

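```bash
python3 - <<'E'
from h import *
s=vision.camera_params('side')
xr=np.array([np.cos(.198),np.sin(.198)]); yr=np.array([-xr[1],xr[0]])
g=np.array([.498,.2945])
def sh(n,P): d=P[:2]-g; print(n,P.round(4),'rel grip: x',(d@xr).round(4),'y',(d@yr).round(4))
im=cv2.imread('pics/s4.png')[:,:,::-1].copy()
cv2.imwrite('pics/s4y.png',cv2.resize(im[265:395,340:420],None,fx=6,fy=4.6,interpolation=cv2.INTER_CUBIC)[:,:,::-1])
# whole housing top seen from top cam
t=vision.camera_params('top')
im=cv2.imread('pics/t5.png')[:,:,::-1].copy()
cv2.imwrite('pics/t5y.png',cv2.resize(im[215:265,160:230],None,fx=11,fy=11,interpolation=cv2.INTER_CUBIC)[:,:,::-1])
for zz in (.133,): 
  for q in [(322,290),(385,435),(440,430)]: sh('side',onz(s,(250+q[0]/3,200+q[1]/3),zz))
E
```

```text
side [0.5238 0.2666 0.133 ] rel grip: x 0.0198 y -0.0324
side [0.5031 0.3458 0.133 ] rel grip: x 0.0151 y 0.0493
side [0.4801 0.3428 0.133 ] rel grip: x -0.008 y 0.0508
```

View pics/s4y.png

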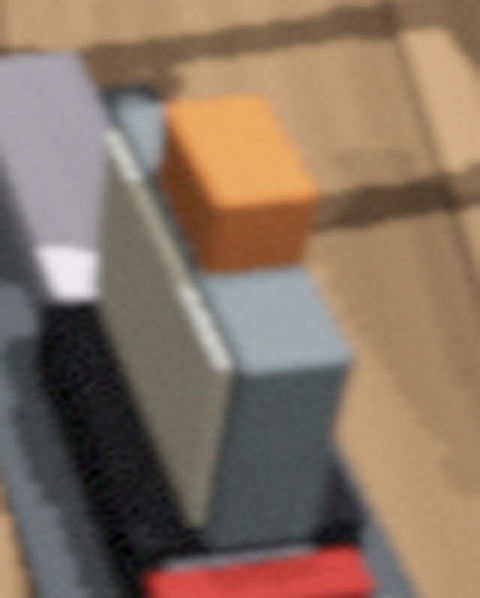

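View pics/t5y.png

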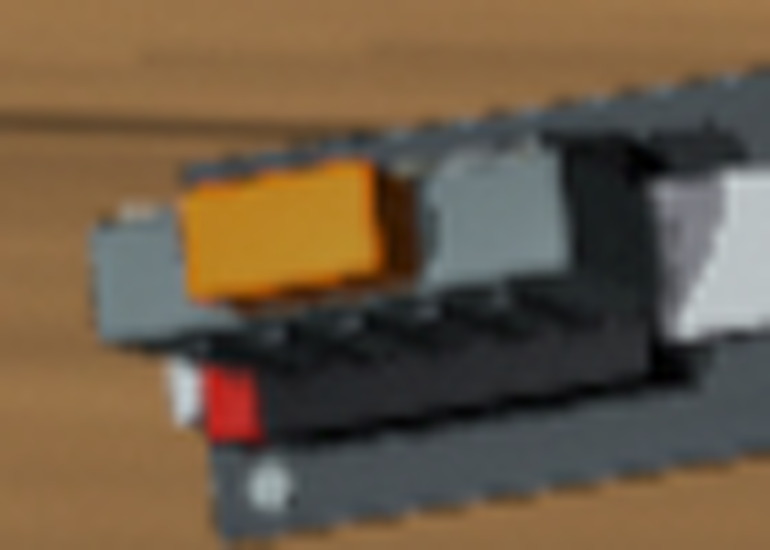

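```bash
python3 - <<'E'
from h import *
t=vision.camera_params('top');s=vision.camera_params('side')
xr=np.array([np.cos(.198),np.sin(.198)]); yr=np.array([-xr[1],xr[0]])
g=np.array([.498,.2945])
def sh(n,P): d=P[:2]-g; print(n,P.round(4),'rel: x',(d@xr).round(4),'y',(d@yr).round(4))
for q in [(95,225),(100,338),(558,143),(570,268)]: sh('housing',onz(t,(160+q[0]/11-.45,215+q[1]/11-.45),.133))
for q in [(180,200),(372,163),(382,272),(192,300)]: sh('grip',onz(t,(160+q[0]/11-.45,215+q[1]/11-.45),.165))
for q in [(108,130),(228,370)]: sh('face top edge side',onz(s,(340+q[0]/6-.4,265+q[1]/4.6-.4),.127))
for q in [(163,103),(265,95),(318,190),(212,207)]: sh('grip side',onz(s,(340+q[0]/6-.4,265+q[1]/4.6-.4),.165))
for q in [(228,372),(355,355)]: sh('housing side',onz(s,(340+q[0]/6-.4,265+q[1]/4.6-.4),.133))
E
```

```text
housing [0.5016 0.3441 0.133 ] rel: x 0.0133 y 0.0479
housing [0.4782 0.3404 0.133 ] rel: x -0.0103 y 0.0489
housing [0.5221 0.2491 0.133 ] rel: x 0.0147 y -0.0493
housing [0.4961 0.2442 0.133 ] rel: x -0.0117 y -0.049
grip [0.504  0.3154 0.165 ] rel: x 0.01 y 0.0193
grip [0.5129 0.2774 0.165 ] rel: x 0.0112 y -0.0197
grip [0.491  0.2732 0.165 ] rel: x -0.0111 y -0.0195
grip [0.4841 0.3108 0.165 ] rel: x -0.0105 y 0.0187
face top edge side [0.5221 0.2535 0.127 ] rel: x 0.0156 y -0.0449
face top edge side [0.503  0.3414 0.127 ] rel: x 0.0141 y 0.045
grip side [0.514  0.2793 0.165 ] rel: x 0.0127 y -0.0181
grip side [0.4909 0.2754 0.165 ] rel: x -0.0107 y -0.0173
grip side [0.4843 0.3113 0.165 ] rel: x -0.0102 y 0.0192
grip side [0.5072 0.318  0.165 ] rel: x 0.0137 y 0.0212
housing side [0.5041 0.3466 0.133 ] rel: x 0.0162 y 0.0498
housing side [0.4772 0.3404 0.133 ] rel: x -0.0114 y 0.0491
```

```bash
python3 - <<'E'
from h import *
delta(np.array([.576,.3103,.25]),tgt(.2+np.pi/2))
P,R,s=pose(); print(s['qpos'].round(2))
E
```

```text
turn (tool) [ 0.0086 -0.1048 -0.0031] | shift cm in present axes [ 47.19   4.52 -11.75] | in target axes [ 45.68   4.54 -16.66] | grasp now [ 0.5049 -0.1708  0.2954] t 15.32 w 0.0286 F [ 1.1 -0.5 -2.3]
[-0.46  0.18  1.52  0.    1.43 -2.12]
```

>>> {"method": "arm_command", "body": {
  "increments": [0,-0.035,0,0,0,0,1,0,-0.035,0,1,0,-0.3,1,0,-0.035,0,2.5,0,-0.9,1,0,0,0,4,0,-1.4,1,0,0,0,4,0,-1.4,1,0,0,0,4,0,-1.4,1,0,0,0,4,0,-1.4,1,0,0,0,4,0,-1.4,1]
}}

```text
clock: 16.32
position: [0.5381, 0.078, 0.4466]
ee_rot: [-0.447, 0.447, 0.548, -0.547]
contact_force: [1.0, -0.1, -2.1]
width: 0.0286
```

>>> {"method": "arm_command", "body": {
  "increments": [0,0,0,4,0,-1.4,1,0,0,0,4,0,-1.4,1,0,0,0,4,0,-1.4,1,0,0,0,4,1,-1.4,1,0,0,0,3,1,-1.2,1,0,0,0,1.5,1,-0.9,1,0,0,0,0,0,0,1]
}}

```text
clock: 17.2
position: [0.5731, 0.2929, 0.4159]
ee_rot: [0.447, -0.447, -0.548, 0.548]
contact_force: [-0.6, 0.1, -1.4]
width: 0.029
```

```bash
python3 - <<'E'
from h import *
delta(np.array([.576,.3103,.1555]),tgt(.2+np.pi/2))
snap('wrist','w11')
snap('side','s11'); snap('top','t11')
E
```

```text
turn (tool) [ 0.0001  0.0021 -0.0012] | shift cm in present axes [ 1.66 10.54 -0.63] | in target axes [ 1.64 10.54 -0.63] | grasp now [0.5732 0.2928 0.2609] t 17.2 w 0.029 F [-0.6  0.1 -1.4]
```

View pics/s11.png

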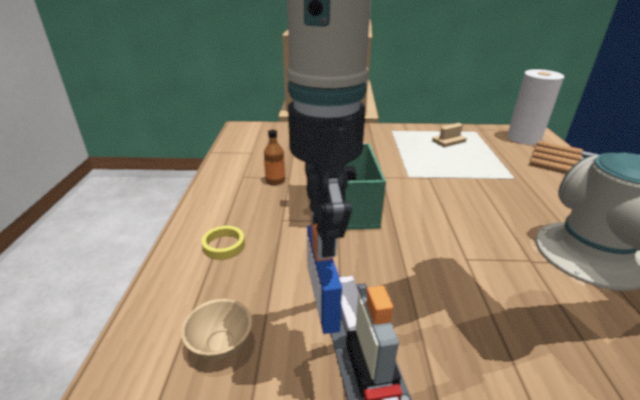

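View pics/w11.png

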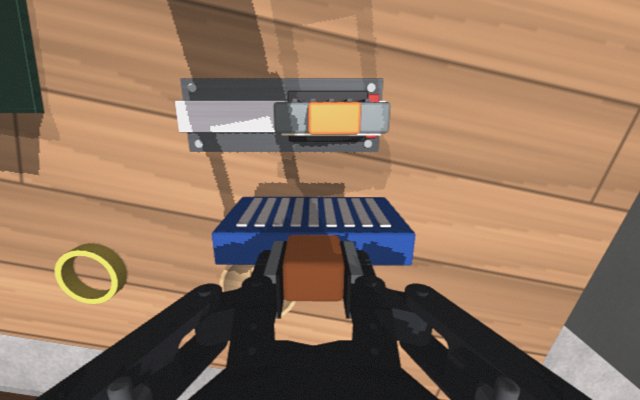

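>>> {"method": "arm_command", "body": {
  "increments": [0,0,0,1.6,1,-0.6,1,0,0,0,0,2.5,0,1,0,0,0,0,2.5,0,1,0,0,0,0,2.5,0,1,0,0,0,0,1.5,0,1,0,0,0,0,0.5,0,1,0,0,0,0,0,0,1]
}}

```text
clock: 18.23
position: [0.5766, 0.3093, 0.3135]
ee_rot: [-0.447, 0.449, 0.549, -0.546]
contact_force: [0.3, -0.0, -2.6]
width: 0.0287
```

```bash
python3 - <<'E'
from h import *
delta(np.array([.576,.3103,.1555]),tgt(.2+np.pi/2))
p,im=snap('wrist','w12')
m=mask(im,(105,120,50),(125,255,255))
for b in blobs(m,200): print('blue',b[0],b[2])
p2,im=snap('side','s12'); 
for b in blobs(mask(im,(105,120,50),(125,255,255)),50): print('side blue',b[0],b[2],cv2.approxPolyDP(b[3],2,True)[:,0].tolist())
cv2.imwrite('pics/s12z.png',cv2.resize(im[220:400,270:430],None,fx=4,fy=3.3,interpolation=cv2.INTER_CUBIC)[:,:,::-1])
snap('top','t12')
E
```

```text
turn (tool) [0.0047 0.0001 0.0001] | shift cm in present axes [0.11 0.3  0.04] | in target axes [0.11 0.3  0.04] | grasp now [0.5773 0.3094 0.1585] t 18.23 w 0.0287 F [ 0.3 -0.  -2.6]
blue 6171.0 [[212.0, 197.0], [414.0, 197.0], [414.0, 264.0], [212.0, 264.0]]
side blue 7184.5 [[566.0, 0.0], [639.0, 0.0], [639.0, 153.0], [566.0, 153.0]] [[639, 0], [618, 2], [566, 139], [573, 145], [599, 153], [639, 153]]
side blue 999.0 [[311.79998779296875, 329.70001220703125], [332.29998779296875, 327.8999938964844], [338.1000061035156, 394.5], [317.6000061035156, 396.29998779296875]] [[327, 329], [312, 332], [318, 363], [319, 396], [332, 393], [335, 359]]
```

View pics/s12z.png

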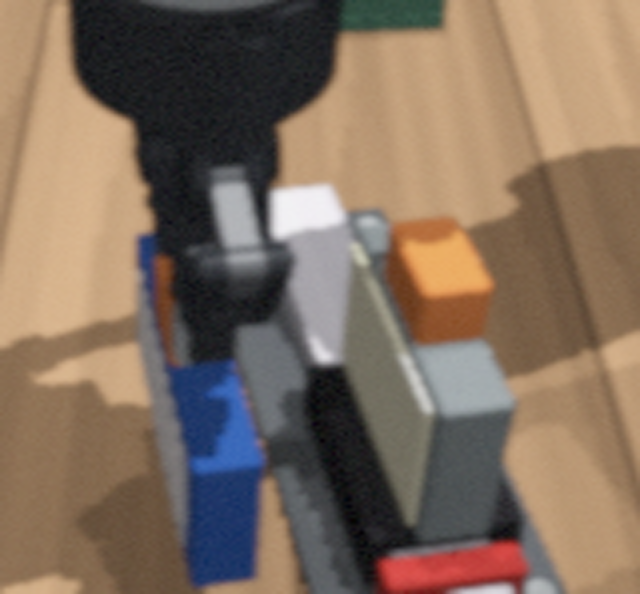

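View pics/w12.png

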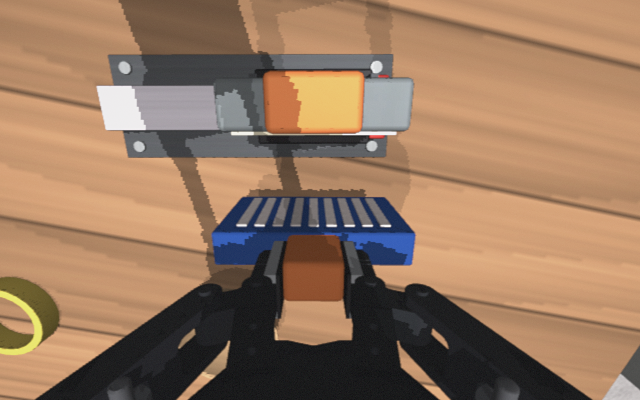

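View pics/t12.png

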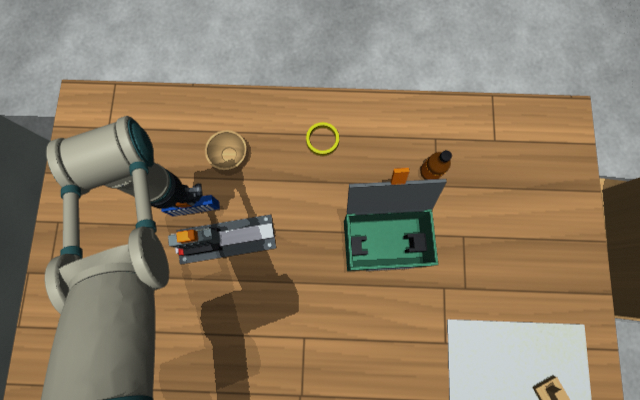

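```bash
python3 - <<'E'
from h import *
s=vision.camera_params('side');w=vision.camera_params('wrist')
xr=np.array([np.cos(.2),np.sin(.2)]); yr=np.array([-xr[1],xr[0]])
f=np.array([.5122,.2974])
def z(q): return (270+q[0]/4-.4,220+q[1]/3.3-.35)
def sh(n,P,e=0): d=P[:2]-f; print(n,P.round(4),'rel face: x',(d@xr).round(4),'y',(d@yr).round(4),'err',round(e,4))
P,e=two(w,(414,233),s,z((262,462))); sh('top front +y corner',P,e)
for zz in (.1285,.1315,.134):
  print(zz)
  sh('w L',onz(w,(213,234),zz)); sh('w R',onz(w,(414,233),zz))
  sh('s frontR',onz(s,z((262,462)),zz)); sh('s backR',onz(s,z((190,470)),zz))
for zz in (.0535,.0565,.059):
  print(zz); sh('w botL',onz(w,(237,197),zz)); sh('w botR',onz(w,(390,197),zz))
  sh('s bot front',onz(s,z((255,577)),zz)); sh('s bot back',onz(s,z((193,584)),zz))
# lamp face seen in wrist now: cream top edge line
for q in [(231,134),(397,133)]: sh('cream top edge',onz(w,q,.127))
for q in [(264,73),(362,72),(363,132),(265,133)]: sh('grip',onz(w,q,.165))
E
```

```text
top front +y corner [0.5567 0.3661 0.1305] rel face: x 0.0573 y 0.0585 err 0.0002
0.1285
w L [0.5815 0.2508 0.1285] rel face: x 0.0587 y -0.0595 err 0
w R [0.5573 0.3671 0.1285] rel face: x 0.0581 y 0.0593 err 0
s frontR [0.5567 0.3647 0.1285] rel face: x 0.057 y 0.0571 err 0
s backR [0.5783 0.3686 0.1285] rel face: x 0.0789 y 0.0567 err 0
0.1315
w L [0.58   0.2517 0.1315] rel face: x 0.0573 y -0.0583 err 0
w R [0.5563 0.3657 0.1315] rel face: x 0.0567 y 0.0581 err 0
s frontR [0.5568 0.3668 0.1315] rel face: x 0.0575 y 0.0592 err 0
s backR [0.5783 0.3707 0.1315] rel face: x 0.0793 y 0.0587 err 0
0.134
w L [0.5787 0.2524 0.134 ] rel face: x 0.0562 y -0.0573 err 0
w R [0.5554 0.3645 0.134 ] rel face: x 0.0556 y 0.0572 err 0
s frontR [0.5569 0.3686 0.134 ] rel face: x 0.058 y 0.0609 err 0
s backR [0.5782 0.3724 0.134 ] rel face: x 0.0796 y 0.0604 err 0
0.0535
w botL [0.5823 0.2459 0.0535] rel face: x 0.0585 y -0.0644 err 0
w botR [0.5567 0.3723 0.0535] rel face: x 0.0585 y 0.0646 err 0
s bot front [0.5566 0.3639 0.0535] rel face: x 0.0567 y 0.0563 err 0
s bot back [0.5768 0.3674 0.0535]
[... 277 characters left out ...]
 face: x 0.0776 y 0.0574 err 0
0.059
w botL [0.5804 0.2471 0.059 ] rel face: x 0.0568 y -0.0629 err 0
w botR [0.5554 0.3704 0.059 ] rel face: x 0.0568 y 0.063 err 0
s bot front [0.5568 0.3672 0.059 ] rel face: x 0.0576 y 0.0595 err 0
s bot back [0.5768 0.3706 0.059 ] rel face: x 0.0779 y 0.0589 err 0
cream top edge [0.5221 0.2544 0.127 ] rel face: x 0.0011 y -0.0441 err 0
cream top edge [0.504  0.3412 0.127 ] rel face: x 0.0006 y 0.0445 err 0
grip [0.4921 0.2741 0.165 ] rel face: x -0.0243 y -0.0189 err 0
grip [0.4844 0.3104 0.165 ] rel face: x -0.0246 y 0.0183 err 0
grip [0.5058 0.3163 0.165 ] rel face: x -0.0025 y 0.0198 err 0
grip [0.514  0.2777 0.165 ] rel face: x -0.0021 y -0.0197 err 0
```

>>> {"method": "arm_command", "body": {
  "increments": [0,0,0,0,0.2,0.15,1,0,0,0,0,0,0,1,0,0,0,0,0,0,1,0,0,0,0,0,0,1]
}}

```text
clock: 18.88
position: [0.5749, 0.3089, 0.3112]
ee_rot: [-0.447, 0.448, 0.549, -0.546]
contact_force: [-0.3, -0.2, -2.3]
width: 0.0288
```

```bash
python3 - <<'E'
from h import *
delta(np.array([.576,.3103,.1555]),tgt(.2+np.pi/2))
s,im=snap('side','s13')
cv2.imwrite('pics/s13z.png',cv2.resize(im[220:400,270:430],None,fx=4,fy=3.3,interpolation=cv2.INTER_CUBIC)[:,:,::-1])
p,im=snap('wrist','w13')
xr=np.array([np.cos(.2),np.sin(.2)]); yr=np.array([-xr[1],xr[0]]); f=np.array([.5122,.2974])
for q in [(213,234),(414,233)]:
    d=onz(p,q,.1285)[:2]-f; print(d@xr,d@yr)
t,im=snap('top','t13'); im0=cv2.imread('pics/top0.png')[:,:,::-1]
for a,b in [((195,120),(260,180)),((295,115),(350,165)),((405,140),(460,190))]:
    A=im0[a[1]:b[1],a[0]:b[0]].astype(int);B=im[a[1]:b[1],a[0]:b[0]].astype(int); print('bystander diff',np.abs(A-B).mean().round(1))
E
```

```text
turn (tool) [ 0.0042  0.0002 -0.0001] | shift cm in present axes [ 0.12  0.07 -0.13] | in target axes [ 0.12  0.07 -0.13] | grasp now [0.5756 0.309  0.1562] t 18.88 w 0.0288 F [-0.3 -0.2 -2.3]
0.05511578762729541 -0.05843229050814368
0.05448546760553899 0.05793773651454956
bystander diff 16.3
bystander diff 14.0
bystander diff 15.1
```

View pics/s13z.png

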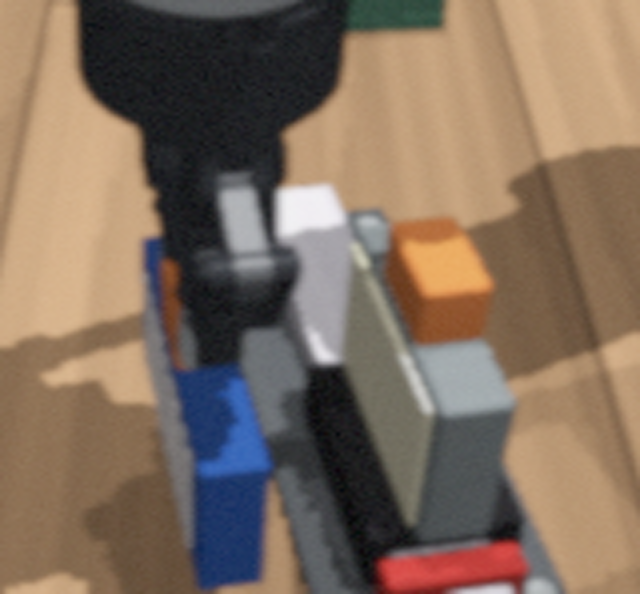

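View pics/t13.png

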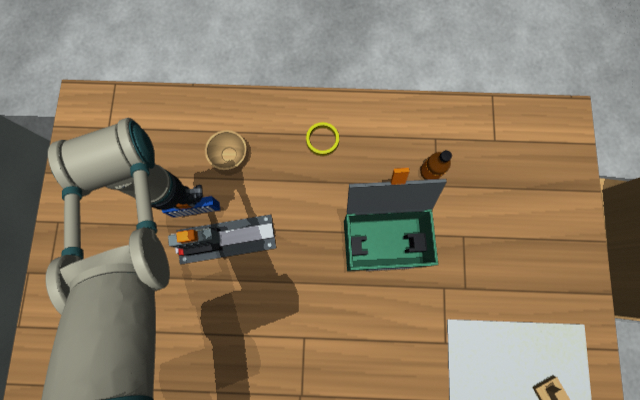

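```bash
python3 -c "
from rig import ticket; print(ticket.sign_off())"
```

```text
the job is handed in; nothing more can be done
None
```

The job is done and handed in at about 19 s on the robot clock, with the filter cassette still held in front of the lamp's lit face.

- **Lamp:** I slid it about 107 mm, until the arm met about 19 N. That is well above the 5 N detent, and the carriage was up against the red stop. It stayed there after release, but the click itself could only be inferred from force and position.
- **Flap:** I lifted it to about 1.9 rad and it stayed up after release.
- **Filter:**
  - The two-view check, before a last nudge of about 2 mm, put the plate parallel to the face and centred along the rail within about 1 mm.
  - By the arm's pose after the nudge, the plate centre is at about 92 mm, against 91 mm for the face.
  - The lamp-side surface is about 54–55 mm from the face and the plate centre about 65–66 mm. I took "about 6 cm" as lying between the two.
  - The only load on the wrist is the cassette's own weight of about 2 N, so nothing else is touching it.
- **Bystanders:** In the last top view the bottle, bowl and tape roll are at the same pixels as at the start. A raw image difference there was about 15 grey levels in all three patches. I put that down to lighting or noise, because nothing had visibly moved.

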